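# Shut and latch the fossil specimen tray

## Robot

A 7-joint arm with a two-finger parallel gripper is mounted at the origin on the work surface. World frame = base frame: x ahead of the robot, y to its left, z up, the work surface at z = 0. Lengths are in m, angles in rad, forces in N, time in s.
With the tool pointing down it reaches from about 0.425 to 0.875 m from the base axis. Payload 8.4 kg.
Tool frame: the origin (TCP) lies midway between the tips of the shut fingers; the grasp point (between the pads) lies 19 mm behind it; z points along the fingers, y is the line along which they close (so a half turn about z gives the same grasp; the last joint's range is limited). The gripper opens to 87 mm and grips with 3 to 60 N. Pads are 19 mm wide; open, the fingers measure 117 mm over their backs; the gripper's body (75 mm by 190 mm) begins 51 mm behind the grasp point.
Start: joints at [-1.223, 0.333, 0.04, 1.465, -0.013, 1.343, -0.059], TCP at [0.281, 0.586, 0.223] pointing down, gripper open.
Joint ranges: [-2.58, 2.58], [-0.38, 2.09], [-1.3, 1.39], [0.25, 2.4], [-1.5, 4.64], [0.08, 2.09], [-2.65, 2.65]. Speed limits (rad/s): [2.22, 2.22, 2.79, 2.79, 3.14, 3.14, 3.14].

## Interface

Orientations are given as a unit quaternion [w, x, y, z].
In Python, from bench import sense, vision, robot gives the robot as it stands.
- The arm moves only by the shell command python3 -m inch 'ROWS' [FORCE]. ROWS is a JSON object of lists of equal length, an entry for each row: "dp": the shift along the tool's x, y, z in mm, a list of three; "turn": the turn about the tool's z in rad; "claw": the opening, from 0 (shut) to 1 (fully open). A call has 1 to 10 rows; each row shifts and turns the commanded pose from where the row before left it, along the tool's axes as they then stand; what a row does not reach is not made up. A row lasts 1/10 s, in which the tool goes at most 50 mm and 8.59 degrees, less where a joint would pass 70% of its speed; a pose out of reach is approached as far as the arm can. A call is refused whole if a number of a shift passes 50 or a number of a turn 0.15, either way. A call with a gripper value outside its range is refused whole. The fingers move at their own pace and stop on an object; FORCE is the grip in N (left out, the last holds). Time passes only in rows, so rows that do not move let the fingers close. It gives the time, the measured TCP pose, the force, the opening and the grip force at its end, in the units of the state.
- sense(): the state, without advancing time (a new reading comes with each control period).
- vision.read_camera(name): name is "scene" or "top" or "wrist"; returns the picture (400x640x3 uint8, red, green, blue); there is no depth.
- vision.calibration(name): a dict with "camera_matrix" (3x3 intrinsics, pixels), "k1" (the pictures are not rectified: a ray, as slopes to the right and down, at radius r is drawn at 1 + k1 r^2 times it, then the intrinsics apply), "extrinsics" (4x4, takes a point from camera to world coordinates); the wrist camera has in their place "T_tool_cam" (4x4, takes a point from camera to tool coordinates, whose origin is the TCP and whose axes are the flange's). Camera axes: x right, y up, looking along -z (the intrinsics and any distortion apply to the point x, -y, -z); pixel columns grow to the right and rows downward; lengths in m; the calibration is good to about 2 mm. A picture is of the moment at which its call begins: read the wrist's pose just before it. calibration takes no time and is no camera call.
- robot.job_done(): hands the job in; it is judged then, once.
The state is a dict: "time_s": time; "qpos": joint angles; "joint_vel": joint speeds; "tau": joint torques, N m; "tcp_pos": TCP position; "tcp_rot": TCP orientation; "contact_force": force on the tool from outside, world axes, zero at the start; "torque": the same for the moment, N m; "finger_gap": finger opening in m; "finger_force": force on a finger pad.
Only numpy, scipy, OpenCV 4.12 (cv2) and the standard library are available. Lean on these libraries where they do the work, as an engineer would, in place of code of your own. Each camera call takes 0.05 s, during which the arm holds its last target. There are 200 camera calls.

## Task

The specimen tray has been left open. Lift the gravity latch bar by its ball knob, push the tray in so that the bar's tooth passes over the front block of the keeper, and let the tooth drop fully into the keeper's notch, so that the tray is latched. Work gently and by feel: never press or ram the bar hard against the keeper (12 N is too much), and leave the things lying around where they are.

Things in the scene. Friction and masses are not known exactly. Their poses are not given: they have to be found in the camera images.
- case: Grey sheet-steel specimen case fixed to the table, 200 long (x) x 220 wide (y) x 80 mm high, open at the front. Origin: centre of its underside; x points into the case (open front edge at x = -100 mm), y left, z up. 'Case' coordinates below are in this frame. A steel keeper is bolted on its top on the centre line y = 0.
- keeper_slot (a point): Mean place of the keeper: a point on the case top, case x 45, z 80 mm. Keeper along +x, 36 mm wide: blunt front block 26 long (top at case z 98), notch 13 long (floor z 84), rear stop with a rubber buffer (top z 115, gives 1 mm per 8 N). Bolted in slots, its notch middle is up to 16 mm before or behind, unmeasured. By feel: the raised tooth meets the buffer, then is over the notch.
- tray (a joint): How far the tray is drawn out of the case (m): 0 = as far in as it can go, growing towards the case's -x, at most 0.120. Runners drag with about 2 N; it stays where left. It carries the latch pivot, at case x = -104 mm minus this value, y = 0, z = 106 mm. When latched it reads 0.004 to 0.040, depending on the keeper: the front panel rightly stands that far proud.
- latch: Steel gravity latch bar 16 wide x 12 high x 176 mm long, 240 g, hinged on the tray front, lying level over the case top along the case's +x. Origin: on its pivot at mid-height; x along the bar to its free end, z up when level. The free end swings up freely (to 0.7 rad) and falls back by its weight to a stop at level. It travels with the tray.
- latch_knob (a point): Centre of the black ball knob, 24 mm diameter, on a 10 mm stem on the bar; latch frame x 95, z 32 mm; 138 mm above the table when the bar is level. Ball's underside is 14 mm above the bar's top. Pinched from above with the fingers closing along the case's y, it lets the bar swing between the pads.
- latch_tooth (a point): Middle of the lower end of the tooth under the bar's free end: 10 mm long (x), 16 wide, reaching 14 mm below the bar; latch frame x 171, z -20 mm. At case z = 86 mm when the bar is level: it must rise over 12 mm to pass over the keeper's front block, and less than 29 mm to meet the buffer.
- vertebra: Loose brown vertebra chunk about 55 x 50 x 22 mm, lying on the case top beside the keeper; leave it alone. Origin: middle of the underside of its round part.
- vial: Loose glass specimen vial, 28 mm diameter, 69 mm tall, black screw cap, standing beside the case; leave it alone. Origin: centre of its underside.
- brush: Loose brush 160 mm long lying beside the case; leave it alone.
- fragment: Loose brown bone fragment 46 x 30 x 26 mm beside the case; leave it alone. Origin: centre of its underside.
- magnifier: Brass magnifier on a short stand, foot 70 mm in diameter, 94 mm tall; leave it alone. Origin: centre of its underside.
- jar: Closed jar 48 mm in diameter, 75 mm tall; leave it alone. Origin: centre of its underside.

How it is judged:
On the way:
1. the bar is lifted so that its tooth is above the keeper's front block, the tooth still ahead of the notch (z of latch_tooth in the frame of case above 0.096 m and x of latch_tooth in the frame of case below 0.0265 m), for 0.05 s.
At the end, for the whole second after the job is handed in: The tray is pushed in (drawn out less than 42 mm) and the latch bar lies level with its tooth down in the keeper's notch: the tooth's lower end less than 90 mm above the case's underside and between 25.5 and 68 mm along the case's x; bar and tray released and at rest (z of latch_tooth in the frame of case below 0.09 m and x of latch_tooth in the frame of case between 0.0255 and 0.068 m and value of joint tray below 0.042 m and linear speed of latch below 0.02 m/s); the robot touches nothing.
It fails at once if the latch bar is pressed or rammed against the keeper with more than 12 N (contact force between latch and case above 12 N).
It fails at once if a bystander is disturbed (moved more than 20 mm) (distance of any of vertebra, vial, brush, fragment, magnifier, jar from where it was at the start of the episode above 0.02 m).
It also fails if it takes over 48 s, if anything falls off the work surface, if the arm or the gripper's body presses on something with over 40 N, if the wrist force passes 120 N, or if a joint passes its speed limit or range.

## Working session

There is one attempt and no reset: what is moved stays moved. The work goes in short steps, Python scripts to look and compute and a shell command to move; the robot and the scene stay as the last step left them, time stands still between calls to the robot, and variables do not carry over. Pictures are saved under pics/ and viewed, at most 10 in all, crops included, and the job is handed in when it is done.

```bash
mkdir -p pics; python3 - <<'E'
from bench import sense, vision
import cv2
s=sense();print({k:(v if not hasattr(v,'tolist') else v.tolist()) for k,v in s.items()})
for n in("scene","top"):
    im=vision.read_camera(n);cv2.imwrite(f"pics/{n}.png",im[...,::-1])
    print(vision.calibration(n))
print(vision.calibration("wrist"))
E
```

```text
{'time_s': 0.0, 'qpos': [-1.223182057942142, 0.33390064630142646, 0.03989195401194051, 1.4662980825106373, -0.013385697597131097, 1.3433051135394334, -0.05852445198244584], 'joint_vel': [-0.0012398338086354872, -0.00022486136879478895, -0.0009479033087250106, 0.00021131352504646749, 0.0015947010604798661, 0.0014005702174066067, -0.0008851971358839168], 'tau': [0.000554523849132238, -65.6371521949768, 1.3355570286512375, -40.379369258880615, -0.059601087123155594, 0.044912584125995636, 0.00013498014141077874], 'tcp_pos': [0.2806948006689161, 0.5857309624169066, 0.2216530497625264], 'tcp_rot': [-0.0001177997377107956, 0.22158056715640007, 0.9751417207379081, -0.0008141610293130289], 'contact_force': [0.727047471224221, 0.40060621843622407, -0.6232470447471398], 'torque': [0.023082344034560047, 0.02527225049640667, 0.04690079190582525], 'finger_force': 0.0, 'finger_gap': 0.08693582403070346}
{'camera_matrix': array([[379.49737876,   0.        , 316.92654444],
       [  0.        , 379.49737876, 202.32525107],
       [  0.        ,   0.        ,   1.        ]]), 'k1': -0.0171393945472401
[... 581 characters left out ...]
1016, -0.00555458],
       [ 0.0086808 ,  0.17311735,  0.98486295,  1.29200712],
       [ 0.        ,  0.        ,  0.        ,  1.        ]])}
{'camera_matrix': array([[314.18698926,   0.        , 319.87889626],
       [  0.        , 314.18698926, 202.2545718 ],
       [  0.        ,   0.        ,   1.        ]]), 'k1': -0.04425832641573494, 'T_tool_cam': array([[-7.85193435e-04,  9.54970579e-01,  2.96699471e-01,
         8.10204944e-02],
       [ 9.99999179e-01,  1.05022353e-03, -7.33873181e-04,
        -1.89539513e-03],
       [-1.01242806e-03,  2.96698652e-01, -9.54970620e-01,
        -1.63140232e-01],
       [ 0.00000000e+00,  0.00000000e+00,  0.00000000e+00,
         1.00000000e+00]])}
```

View pics/top.png

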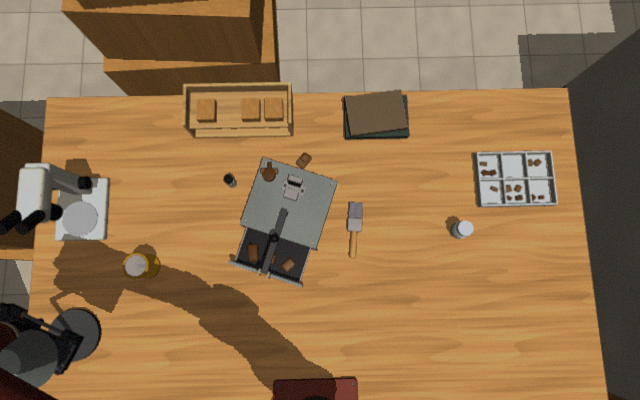

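View pics/scene.png

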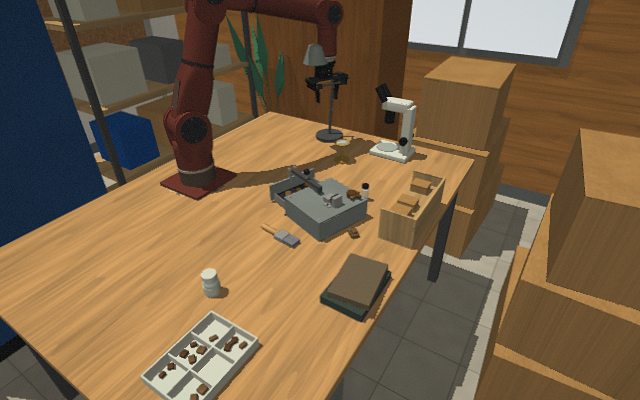

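The top view shows the case at about (290,205). The tray opens down-left toward the robot, with the knob near (273,238), the keeper near (293,187) and the vertebra near (270,174). I'll enlarge this area.

```bash
python3 - <<'E'
import cv2
im=cv2.imread("pics/top.png")[145:295,220:350]
cv2.imwrite("pics/topc.png",cv2.resize(im,None,fx=4,fy=4,interpolation=cv2.INTER_CUBIC))
E
```

```text
(no output)
```

View pics/topc.png

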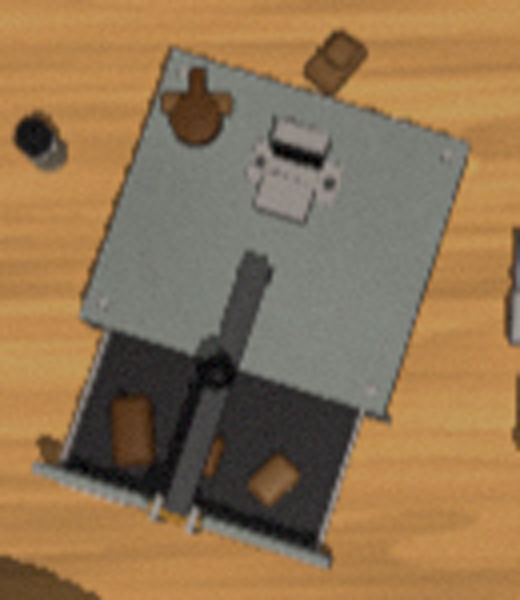

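The crop shows the case-top corners at (172,47), (468,147), (388,417) and (82,318), the knob at (215,370), the bar's free end at (257,258) and the pivot near (177,510).

```bash
cat > h.py <<'E'
import numpy as np, cv2
from bench import sense, vision
from scipy.spatial.transform import Rotation as R
def pose(s):
    T=np.eye(4);q=s['tcp_rot'];T[:3,:3]=R.from_quat([q[1],q[2],q[3],q[0]]).as_matrix();T[:3,3]=s['tcp_pos'];return T
def unproj(name,px,z,T=None):
    c=vision.calibration(name);E=c["extrinsics"] if T is None else T@c["T_tool_cam"]
    K=c["camera_matrix"];d=(np.array(px,float)-K[:2,2])/K[0,0]
    u=d.copy()
    for _ in range(9):u=d/(1+c["k1"]*(u@u))
    v=E[:3,:3]@[u[0],-u[1],-1];o=E[:3,3]
    return o+v*(z-o[2])/v[2]
E
python3 - <<'E'
from h import *
f=lambda p,z:unproj("top",(220+(p[0]-1.5)/4,145+(p[1]-1.5)/4),z)
c=[f(p,.08)[:2] for p in[(172,47),(468,147),(388,417),(82,318)]]
m=sum(c)/4;x=(c[0]+c[1]-c[2]-c[3])/2;y=(c[0]+c[3]-c[1]-c[2])/2
print(np.round(c,3),"centre",m,"len",np.hypot(*x),np.hypot(*y),"yaw",np.degrees(np.arctan2(x[1],x[0])),np.degrees(np.arctan2(y[1],y[0]))-90)
yaw=(np.arctan2(x[1],x[0])+np.arctan2(y[1],y[0])-np.pi/2)/2
C,S=np.cos(yaw),np.sin(yaw)
loc=lambda w:np.array([[C,S],[-S,C]])@(w[:2]-m)
for n,p,z in[("knob",(215,370),.138),("end",(257,255),.112),("pivot",(177,510),.106),("keepfront",(284,215),.098),("vert",(196,110),.09)]:
    w=f(p,z);print(n,w.round(4),loc(w).round(4))
T=pose(sense());t=T[:3,0];print("tool x dir",T[:3,0],"yaw case",yaw)
E
```

```text
[[ 0.726  0.133]
 [ 0.65  -0.073]
 [ 0.464 -0.013]
 [ 0.536  0.195]] centre [0.59413686 0.06057784] len 0.19781489876800287 0.21989888308154737 yaw -17.977828737771652 -19.784516535407306
knob [0.4934 0.0991 0.138 ] [-0.1078  0.0038]
end [0.5722 0.0728 0.112 ] [-0.0247  0.0045]
pivot [0.4048 0.1275 0.106 ] [-0.2008  0.002 ]
keepfront [0.6015 0.055  0.098 ] [ 0.0088 -0.0029]
vert [0.6782 0.1154 0.09  ] [0.0618 0.0791]
tool x dir [-9.01835943e-01  4.32078614e-01 -6.18933431e-05] yaw case -0.3295386291459452
```

```bash
python3 -m inch '{"dp":[[0,0,0],[-27,-30,0],[-27,-30,0],[-27,-30,0],[-27,-30,0],[-27,-30,0],[-27,-30,0],[-27,-30,0],[-27,-30,0],[-27,-30,0]],"turn":[-0.117,0,0,0,0,0,0,0,0,0],"claw":[1,1,1,1,1,1,1,1,1,1]}' 15
cat > rel.py <<'E'
from h import *
import sys
k=np.array([float(a) for a in sys.argv[1:4]]);T=pose(sense())
print("tool mm to grasp at target:",((T[:3,:3].T@(k-T[:3,3]))*1000+[0,0,19]).round(1),"tool x yaw",np.degrees(np.arctan2(T[1,0],T[0,0])),T[:3,2].round(3))
E
python3 rel.py .493 .098 .138
```

```text
time_s: 1.1
tcp_pos: [0.4235, 0.2503, 0.2224]
tcp_rot: [-0.0, 0.164, 0.986, -0.0]
contact_force: [0.3, 0.7, -0.0]
finger_gap: 0.087
finger_force: 0.0
tool mm to grasp at target: [-115.1 -121.5  103.4] tool x yaw 161.10258000824157 [-0. -0. -1.]
```

```bash
python3 -m inch '{"dp":[[-27,-30,0],[-27,-30,0],[-27,-30,0],[-27,-30,0],[-5,-2,20],[0,0,10],[0,0,0]],"turn":[0,0,0,0,0,0,0],"claw":[1,1,1,1,1,1,1]}' 15
python3 rel.py .493 .098 .138
python3 - <<'E'
from h import *
np.save("T.npy",pose(sense()))
im=vision.read_camera("wrist");cv2.imwrite("pics/w1.png",im[...,::-1])
E
```

```text
time_s: 1.8
tcp_pos: [0.4893, 0.1004, 0.1909]
tcp_rot: [-0.002, 0.164, 0.986, -0.001]
contact_force: [-0.1, 0.3, -0.4]
finger_gap: 0.0868
finger_force: 0.0
tool mm to grasp at target: [-4.5 -1.  71.8] tool x yaw 161.14163658810372 [-0.003 -0.001 -1.   ]
```

View pics/w1.png

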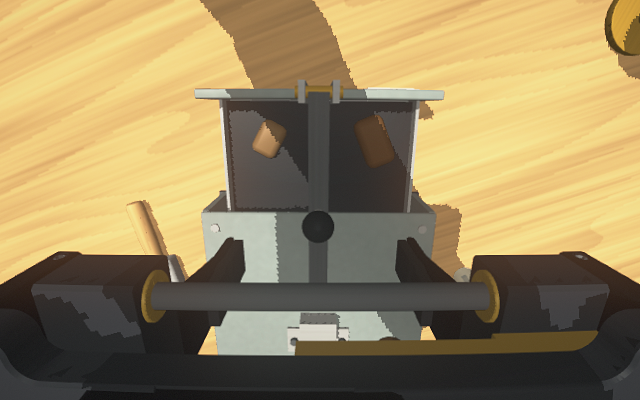

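The wrist view shows the knob at (318,227), centred between the fingers. The bar runs straight up the image to the pivot at (319,89), so the yaw is right.

```bash
python3 - <<'E'
from h import *
T=np.load("T.npy")
for n,p,z in[("knob",(318,227),.138),("pivot",(319,89),.106),("keepfront",(319,340),.098)]:
    w=unproj("wrist",p,z,T);print(n,w.round(4),(T[:3,:3].T@(w-T[:3,3])*1000).round(1))
E
```

```text
knob [0.4928 0.0957 0.138 ] [-5.  -3.2 52.8]
pivot [0.4004 0.1281 0.106 ] [92.8 -2.4 85.1]
keepfront [0.6223 0.0518 0.098 ] [-141.9   -2.8   92.5]
```

```bash
python3 -m inch '{"dp":[[-5,-3,15],[0,0,20],[0,0,20],[0,0,12],[0,0,4],[0,0,0],[0,0,0],[0,0,0],[0,0,0],[0,0,0]],"turn":[0,0,0,0,0,0,0,0,0,0],"claw":[1,1,1,1,1,0,0,0,0,0]}' 12
python3 rel.py .4928 .0957 .138
```

```text
time_s: 2.85
tcp_pos: [0.4946, 0.0956, 0.1219]
tcp_rot: [0.0, 0.164, 0.986, 0.0]
contact_force: [-0.9, 0.7, 0.3]
finger_gap: 0.055
finger_force: 0.0
tool mm to grasp at target: [ 1.8 -0.5  2.9] tool x yaw 161.10212968407913 [ 0.001  0.    -1.   ]
```

```bash
python3 -m inch '{"dp":[[1,0,3],[0,0,0],[0,0,0],[0,0,0],[0,0,0],[0,0,0],[0,0,0],[0,0,0],[0,0,0],[0,0,0]],"turn":[0,0,0,0,0,0,0,0,0,0],"claw":[0,0,0,0,0,0,0,0,0,0]}' 12
python3 rel.py .4928 .0957 .138
```

```text
time_s: 3.85
tcp_pos: [0.4938, 0.0969, 0.1187]
tcp_rot: [0.0, 0.164, 0.987, 0.001]
contact_force: [1.8, 4.9, -2.4]
finger_gap: 0.0227
finger_force: 12.0
tool mm to grasp at target: [ 0.5 -1.4 -0.3] tool x yaw 161.14966740135742 [ 0.001  0.001 -1.   ]
```

```bash
python3 -m inch '{"dp":[[0,1,0],[0,0,-2],[1,0,-2],[1,0,-2],[1,0,-3],[1,0,-2],[0,0,0],[0,0,0]],"turn":[0,0,0,0,0,0,0,0],"claw":[0,0,0,0,0,0,0,0]}' 15
python3 - <<'E'
from h import *
np.save("T.npy",pose(sense()))
for n in["scene"]:
    im=vision.read_camera(n)[...,::-1][155:245,255:385];cv2.imwrite("pics/s2.png",cv2.resize(im,None,fx=6,fy=6,interpolation=cv2.INTER_CUBIC))
E
```

```text
time_s: 4.65
tcp_pos: [0.49, 0.0983, 0.1296]
tcp_rot: [-0.0, 0.164, 0.986, 0.0]
contact_force: [0.2, 4.8, -3.9]
finger_gap: 0.0227
finger_force: 15.0
```

View pics/s2.png

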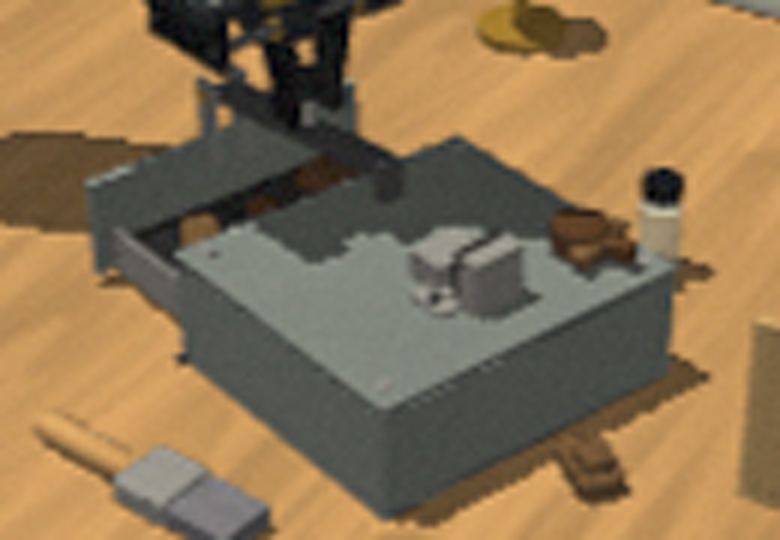

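The bar is raised with its tooth well ahead of the keeper, and the bystanders are untouched. Next I push forward most of the way, then go by feel.

```bash
python3 -m inch '{"dp":[[-4,1,0],[-8,0,0],[-8,0,0],[-8,0,0],[-8,0,0],[-8,0,0],[-4,0,0],[-2,0,0],[0,0,0]],"turn":[0,0,0,0,0,0,0,0,0],"claw":[0,0,0,0,0,0,0,0,0]}' 15
```

```text
time_s: 5.6
tcp_pos: [0.5381, 0.0818, 0.1295]
tcp_rot: [0.0, 0.165, 0.986, -0.001]
contact_force: [-1.8, -5.2, -2.1]
finger_gap: 0.0225
finger_force: 15.0
```

```bash
python3 -m inch '{"dp":[[-2,-0.5,0],[-2,0,0],[-2,0,0],[-1,0,0]],"turn":[0,0,0,0],"claw":[0,0,0,0]}' 15
python3 -m inch '{"dp":[[-1,0,0],[-1,0,0]],"turn":[0,0],"claw":[0,0]}' 15
```

```text
time_s: 6.0
tcp_pos: [0.5442, 0.0796, 0.1295]
tcp_rot: [-0.0, 0.164, 0.986, -0.0]
contact_force: [-3.9, -3.0, -4.2]
finger_gap: 0.0227
finger_force: 15.0
time_s: 6.2
tcp_pos: [0.546, 0.079, 0.1295]
tcp_rot: [-0.0, 0.164, 0.986, -0.0]
contact_force: [-3.3, -3.4, -3.1]
finger_gap: 0.0227
finger_force: 15.0
```

```bash
python3 -m inch '{"dp":[[-1,0,0],[-1,0,0]],"turn":[0,0],"claw":[0,0]}' 15 | grep -E 'tcp_pos|contact'
python3 -m inch '{"dp":[[-0.8,0,0],[-0.8,0,0]],"turn":[0,0],"claw":[0,0]}' 15| grep -E 'tcp_pos|contact'
```

```text
tcp_pos: [0.5479, 0.0784, 0.1295]
contact_force: [-4.1, -4.0, -4.0]
tcp_pos: [0.5494, 0.0778, 0.1295]
contact_force: [-4.5, -4.2, -3.4]
```

```bash
python3 -m inch '{"dp":[[-0.8,0,0],[-0.8,0,0]],"turn":[0,0],"claw":[0,0]}' 15| grep -E 'tcp_pos|contact'
```

```text
tcp_pos: [0.5509, 0.0773, 0.1295]
contact_force: [-3.8, -3.3, -3.2]
```

```bash
python3 -m inch '{"dp":[[-0.8,0,0],[-0.8,0,0]],"turn":[0,0],"claw":[0,0]}' 15| grep -E 'tcp_pos|contact'
```

```text
tcp_pos: [0.5524, 0.0768, 0.1295]
contact_force: [-4.2, -3.7, -3.8]
```

```bash
python3 -m inch '{"dp":[[-0.8,0,0],[-0.8,0,0]],"turn":[0,0],"claw":[0,0]}' 15| grep -E 'tcp_pos|contact'
```

```text
tcp_pos: [0.5539, 0.0763, 0.1295]
contact_force: [-4.2, -4.5, -3.2]
```

```bash
python3 -m inch '{"dp":[[-0.8,0,0],[-0.8,0,0]],"turn":[0,0],"claw":[0,0]}' 15| grep -E 'tcp_pos|contact'
```

```text
tcp_pos: [0.5554, 0.0757, 0.1295]
contact_force: [-3.7, -4.0, -4.4]
```

```bash
python3 -m inch '{"dp":[[-0.8,0,0],[-0.7,0,0]],"turn":[0,0],"claw":[0,0]}' 15| grep -E 'tcp_pos|contact'
```

```text
tcp_pos: [0.5568, 0.0752, 0.1295]
contact_force: [-4.2, -4.2, -3.7]
```

```bash
python3 -m inch '{"dp":[[-0.8,0,0],[-0.7,0,0]],"turn":[0,0],"claw":[0,0]}' 15| grep -E 'tcp_pos|contact'
```

```text
tcp_pos: [0.5583, 0.0747, 0.1295]
contact_force: [-3.3, -3.8, -4.5]
```

```bash
python3 -m inch '{"dp":[[-0.8,0,0],[-0.7,0,0]],"turn":[0,0],"claw":[0,0]}' 15| grep -E 'tcp_pos|contact'
```

```text
tcp_pos: [0.5597, 0.0743, 0.1295]
contact_force: [-4.0, -3.7, -3.7]
```

```bash
python3 -m inch '{"dp":[[-0.8,0,0],[-0.7,0,0]],"turn":[0,0],"claw":[0,0]}' 15| grep -E 'tcp_pos|contact'
python3 - <<'E'
from h import *
im=vision.read_camera("scene")[...,::-1][165:225,290:370];cv2.imwrite("pics/s3.png",cv2.resize(im,None,fx=9,fy=9,interpolation=cv2.INTER_CUBIC))
E
```

```text
tcp_pos: [0.5609, 0.0739, 0.1294]
contact_force: [-6.2, -3.9, -3.1]
```

View pics/s3.png

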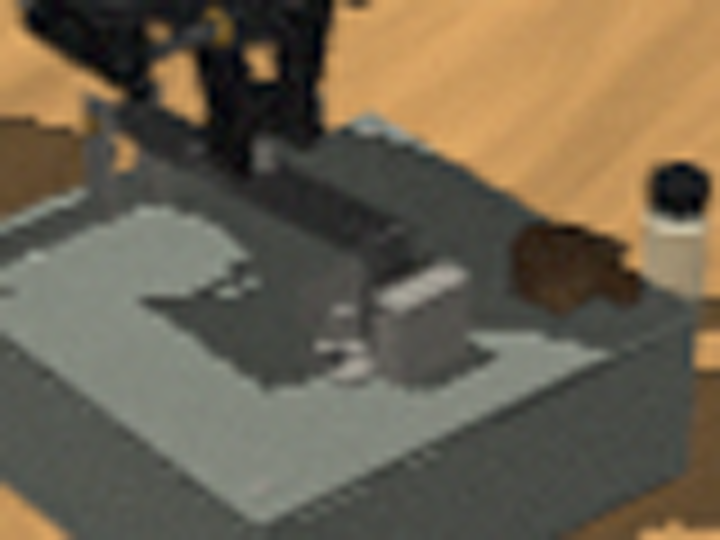

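The image shows the bar end against the rear stop, and the axial force rose from about 2.6 to 4.6 N. One small nudge will confirm contact.

```bash
python3 -m inch '{"dp":[[-0.4,0,0],[0,0,0]],"turn":[0,0],"claw":[0,0]}' 15| grep -E 'tcp_pos|contact'
```

```text
tcp_pos: [0.561, 0.0738, 0.1294]
contact_force: [-6.0, -3.8, -2.7]
```

```bash
python3 -m inch '{"dp":[[1,0,0],[0,0,0],[-0.5,0,1],[-0.5,0,1],[-0.5,0,1],[-0.4,0,1],[0,0,0]],"turn":[0,0,0,0,0,0,0],"claw":[0,0,0,0,0,0,0]}' 15| grep -E 'tcp_pos|contact'
```

```text
tcp_pos: [0.5624, 0.0733, 0.1255]
contact_force: [-3.5, -4.2, -4.5]
```

```bash
python3 -m inch '{"dp":[[-0.4,0,1],[-0.2,0,0.5],[-0.2,0,0.5],[0,0,0]],"turn":[0,0,0,0],"claw":[0,0,0,0]}' 15| grep -E 'tcp_pos|contact'
```

```text
tcp_pos: [0.5631, 0.073, 0.1235]
contact_force: [-3.3, -3.3, -3.5]
```

```bash
python3 -m inch '{"dp":[[-0.4,0,1],[-0.3,0,1],[-0.3,0,1],[-0.3,0,1],[0,0,0]],"turn":[0,0,0,0,0],"claw":[0,0,0,0,0]}' 15| grep -E 'tcp_pos|contact'
```

```text
tcp_pos: [0.5645, 0.0725, 0.1196]
contact_force: [-3.0, -4.4, -2.1]
```

```bash
python3 -m inch '{"dp":[[-0.2,0,0.5],[-0.1,0,0.4],[0,0,0]],"turn":[0,0,0],"claw":[0,0,0]}' 15| grep -E 'tcp_pos|contact'
```

```text
tcp_pos: [0.5648, 0.0725, 0.1187]
contact_force: [-3.9, -4.2, -3.0]
```

```bash
python3 -m inch '{"dp":[[0,0,0],[0,0,0],[0,0,0],[0,0,0],[0,0,0],[0,0,0]],"turn":[0,0,0,0,0,0],"claw":[0.5,0.5,0.5,0.5,0.5,0.5]}' 15
python3 -m inch '{"dp":[[0,0,-5],[0,0,-15],[0,0,-20],[0,0,-20],[0,0,-20],[0,0,-10],[0,0,0],[0,0,0]],"turn":[0,0,0,0,0,0,0,0],"claw":[0.5,0.5,0.5,0.5,0.5,0.5,0.5,0.5]}' 15
python3 - <<'E'
from h import *
np.save("T.npy",pose(sense()))
a=vision.read_camera("scene")[...,::-1][165:225,290:370];b=vision.read_camera("wrist")[...,::-1]
cv2.imwrite("pics/s4.png",np.hstack([cv2.resize(a,(440,330),interpolation=cv2.INTER_CUBIC),cv2.resize(b[150:350,220:420],(330,330))]))
cv2.imwrite("pics/w4.png",b)
E
```

```text
time_s: 10.95
tcp_pos: [0.5648, 0.0732, 0.1188]
tcp_rot: [0.0, 0.164, 0.986, 0.0]
contact_force: [0.4, -0.2, 0.4]
finger_gap: 0.0431
finger_force: 0.0
time_s: 11.75
tcp_pos: [0.5645, 0.0731, 0.2084]
tcp_rot: [-0.0, 0.164, 0.986, -0.0]
contact_force: [0.5, -0.6, -0.8]
finger_gap: 0.0435
finger_force: 0.0
```

View pics/s4.png

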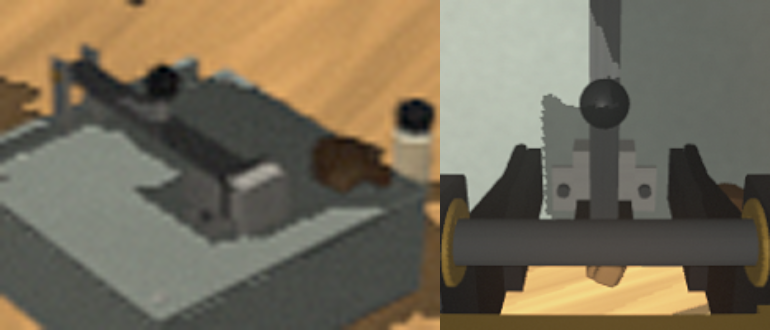

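The bar lies level with its end just below the stop's top. The knob is at scene px (319.5,179.9) and wrist px (319.4,212.4). I'll triangulate its height to confirm the tooth is down.

```bash
python3 - <<'E'
from h import *
T=np.load("T.npy")
for z in(.130,.134,.138,.142,.146):
    a=unproj("scene",(319.5,179.9),z);b=unproj("wrist",(319.4,212.4),z,T);print(z,a.round(4),b.round(4),np.hypot(*(a-b)[:2]).round(4))
E
```

```text
0.13 [0.5589 0.0832 0.13  ] [0.5661 0.0702 0.13  ] 0.0149
0.134 [0.5625 0.0775 0.134 ] [0.5648 0.0707 0.134 ] 0.0072
0.138 [0.5661 0.0719 0.138 ] [0.5635 0.0711 0.138 ] 0.0027
0.142 [0.5697 0.0662 0.142 ] [0.5622 0.0716 0.142 ] 0.0092
0.146 [0.5733 0.0606 0.146 ] [0.5609 0.072  0.146 ] 0.0169
```

The knob is at 138 mm, so the bar is level and the tooth is down in the notch.

```bash
python3 -c "
from bench import robot;print(robot.job_done())"
```

```text
the job is handed in; nothing more can be done
None
```

The tray is pushed in and latched: the knob measures 138 mm high, so the bar is level with its tooth in the notch, and I handed the job in at about 12 s with the gripper clear; the judge's verdict was not shown.

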